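# Roll the solder spool past the label reader into its dock

## Robot

A 7-joint arm with a two-finger parallel gripper is mounted at the origin on the work surface. World frame = base frame: x ahead of the robot, y to its left, z up, the work surface at z = 0. Lengths are in m, angles in rad, forces in N, time in s.
With the tool pointing down it reaches from about 0.4 to 0.85 m from the base axis. Payload 4.5 kg.
Tool frame: the origin (TCP) lies on the centre line of the jaws, within the pads' length; the fingertips stand 8 mm ahead of it and the grasp point (between the pads) lies 11 mm behind it (bot.tip_extent is the distance from the TCP to the fingertips, in m); z points along the fingers, y is the line along which they close (so a half turn about z gives the same grasp; the last joint's range is limited). The gripper opens to 88 mm and grips with 3 to 60 N. Pads are 18 mm wide; open, the fingers measure 123 mm over their backs; the gripper's body (75 mm by 187 mm) begins 45 mm behind the grasp point.
Start: joints at [1.197, 0.689, -0.195, 1.565, 0.157, 0.902, -0.215], TCP at [0.248, -0.574, 0.247] pointing down, gripper open.
Joint ranges: [-3.01, 3.01], [-0.46, 2.08], [-1.47, 1.51], [0.13, 2.56], [-1, 4.14], [0.04, 2.09], [-2.66, 2.66]. Speed limits (rad/s): [2.57, 2.57, 3.14, 3.14, 3.14, 3.14, 3.14].

## Interface

Orientations are given as a unit quaternion [w, x, y, z].
In Python, from station import bot, eyes, job gives the robot as it stands.
- The arm moves only by the shell command python3 -m pendant 'ROWS' [FORCE]. ROWS is JSON, a list of rows, each a list of 3 entries, a list of its own where there are three numbers: the shift along the tool's x, y, z in m, then the turn about the tool's z in degrees, then the closure, from -1 (fully open) to 1 (shut). In form: [[[x, y, z], spin, jaw], ...]. A call has exactly 10 rows; each row is the pose to reach, as a shift and turn from the pose commanded when the call began, along the tool's axes at that moment; what a row does not reach only later rows make up. A row lasts 1/12 s, in which the tool goes at most 41.7 mm and 7.16 degrees, less where a joint would pass 70% of its speed; a pose out of reach is approached as far as the arm can. A call with a gripper value outside its range is refused whole. The fingers move at their own pace and stop on an object; FORCE is the grip in N (left out, the last holds). Time passes only in rows, so rows that repeat a pose let the fingers close, or fill a call up. It gives the time, the measured TCP pose, the force, the opening and the grip force at its end, in the units of the state.
- bot.get_state(): the state, without advancing time (a new reading comes with each control period).
- eyes.camera(name): name is "scene" or "top"; returns (picture, depth): 400x640x3 uint8, red, green, blue; 400x640 float32, m along the optical axis (not along the pixel's ray), 0 where there is no reading.
- eyes.camera_params(name): a dict with "mtx" (3x3 intrinsics, pixels), "position" and "attitude" of the camera in the world. Camera axes: x right, y up, looking along -z (the intrinsics and any distortion apply to the point x, -y, -z); pixel columns grow to the right and rows downward; lengths in m; the calibration is good to about 2 mm. A picture is of the moment at which its call begins. camera_params takes no time and is no camera call.
- job.close_job(): hands the job in; it is judged then, once.
The state is a dict: "time": time; "joint_positions": joint angles; "dq": joint speeds; "joint_torque": joint torques, N m; "position": TCP position; "orientation": TCP orientation; "force": force on the tool from outside, world axes, zero at the start; "moment": the same for the moment, N m; "opening": finger opening in m; "gripper_force": force on a finger pad.
Only numpy, scipy, OpenCV 4.12 (cv2) and the standard library are available. Lean on these libraries where they do the work, as an engineer would, in place of code of your own. Each camera call takes 0.05 s, during which the arm holds its last target. There are 200 camera calls.

## Task

Without ever touching the blue solder spool, tilt the hinged chute by its orange handle so that the spool rolls up under the reader's red pointer bar, and keep it standing still there for three seconds while its label is read. Then roll it on, gently, into the dock beyond the hinge, lower the chute back onto its rest without dropping it, and let go of the handle. Never let the spool run away fast, and leave the other things on the bench alone.

Things in the scene. Friction and masses are not known exactly. Their poses are not given: they have to be found in the camera images.
- station: the label-reading station, fixed to the bench: an aluminium base plate 120 x 620 mm; a channel-shaped chute is hinged over it, and a dock with blue cheeks stands at the hinge end. Origin on the bench. Its y axis runs along the chute from the loading (handle) end towards the hinge and the dock, x across the chute, z up. The station stands yawed up to about 0.2 rad.
- chute (a joint): tilt of the chute, rad: 0 level, positive = handle end raised, so the spool rolls to the dock (+y of the station). Stops at -0.12 (its rest: handle end low, where gravity brings it, and its start) and +0.12. Free hinge along the station's x (damping 0.6 N m s/rad): it falls if let go while raised. Chute 0.7 kg, 64 mm wide inside, 400 mm from hinge to end stop; its floor is arched, see hinge.
- hinge (a point): on the hinge axis, mid channel, 90 mm above the bench. The chute's floor ends here (the dock begins 3 mm lower). The floor is arched lengthwise, radius 2 m, so that no spool parks by itself: it is in one plane with the hinge at both ends (0 and 400 mm from the hinge) and 10 mm higher at the crown, 200 mm from the hinge. d metres before the hinge it falls to the dock by tilt + (0.2 - d)/2 rad.
- handle (a point): middle of the chute's orange grip bar: round, 12 mm thick, along the station's x, 74 mm free between two posts; 490 mm from the hinge along the chute, 60 mm above the plane of its floor's ends, 90 mm beyond the loading-end stop. Axes turn with the chute. Pinch it from above, fingers closing along the chute; it can turn between the fingers. Holding it up takes about 4 to 9 N.
- spool: solder spool: blue flanges, 90 mm diameter, 58 mm long, about 0.5 kg, lying across the chute; starts against the loading-end stop, centre 355 mm from the hinge. Origin at its centre, x the rolling axis (y, z turn with it). Rolls easily: on a floor that falls by s rad it gains 6.5 m/s2 x s, less about 0.065 m/s2 of rolling drag. On the arch it runs off to either side by itself. Keep under 0.4 m/s.
- reader: label reader, fixed on the far side of the station: post, black head 46 mm wide, red pointer bar 6 mm thick crossing above the channel, its underside 242 mm above the bench. Origin on the bench, in the line of the channel, straight below the red bar. It stands elsewhere along the chute each time, 140 to 270 mm before the hinge. Axes as the station's.
- pointer (a point): read point: middle of the channel, straight below the red bar, 144 mm above the bench (about the spool's centre when the chute is level). The reader reads a zone 30 mm long along the chute, centred on this point: the spool's centre is to be within 15 mm to either side. Axes as the station's: y along the chute.
- dock (a point): middle of the dock's level floor, 87 mm above the bench, 20 mm beyond the hinge; the spool's centre comes to stand 45 mm above it. The dock lies between the end of the chute's floor (a step 3 mm high) and a rubber stop 69 mm beyond the hinge: some 4 mm of play either way; the spool stays in when the chute is lowered. Rolling in at 0.1 m/s it gains about 0.1 m/s at the step.
- spare_spool: bystander: a like spool (90 mm diameter, 58 mm high), standing on end at the far side of the bench; origin at its centre
- flux_bottle: bystander: green bottle with a red cap, 130 mm high, at the far side; origin under its base
- driver: bystander: red screwdriver lying on the robot's left near side
- tape_roll: bystander: yellow roll of tape lying flat at the far left
- screw_cup: bystander: small blue bowl, 45 mm high, on the robot's left near side
Mind the look-alikes: they are no part of the job. Leave any pink look-alike of the spool alone.

How it is judged:
By the outcome, as a careful person would: the job done as asked, in the order asked, and still so for the second after the job is handed in, with the robot touching nothing.
It also fails if it takes over 48 s, if anything falls off the work surface, if the arm or the gripper's body presses on something with over 40 N, if the wrist force passes 120 N, or if a joint passes its speed limit or range.

## Working session

There is one attempt and no reset: what is moved stays moved. The work goes in short steps, Python scripts to look and compute and a shell command to move; the robot and the scene stay as the last step left them, time stands still between calls to the robot, and variables do not carry over. Pictures are saved under pics/ and viewed, at most 10 in all, crops included, and the job is handed in when it is done.

```bash
mkdir -p pics; ls; python3 - <<'E'
from station import bot, eyes
import cv2, numpy as np
s=bot.get_state(); print(s['time'],s['position'],s['orientation'],s['opening'],s['force'],bot.tip_extent)
for n in('scene','top'):
    p,d=eyes.camera(n); np.savez(f'pics/{n}0.npz',p=p,d=d); cv2.imwrite(f'pics/{n}0.png',p[:,:,::-1]); print(n,eyes.camera_params(n))
E
```

```text
pics
0.0 [ 0.24755894 -0.57320647  0.24591033] [-8.96983066e-04  9.79281081e-01  2.02503573e-01 -2.52305922e-04] 0.08827808615123418 [-0.38629706  0.10785848  0.25390035] 0.008
scene {'mtx': array([[459.16087346,   0.        , 325.12233029],
       [  0.        , 459.16087346, 198.11435969],
       [  0.        ,   0.        ,   1.        ]]), 'position': array([1.44881805, 0.52663957, 0.89979777]), 'attitude': array([0.4884838 , 0.2341731 , 0.36654312, 0.75643418])}
top {'mtx': array([[405.20913417,   0.        , 317.10525193],
       [  0.        , 405.20913417, 201.28927064],
       [  0.        ,   0.        ,   1.        ]]), 'position': array([0.40231846, 0.11149218, 1.13075461]), 'attitude': array([ 0.71174737,  0.04207118, -0.05916697, -0.69867372])}
```

View pics/scene0.png

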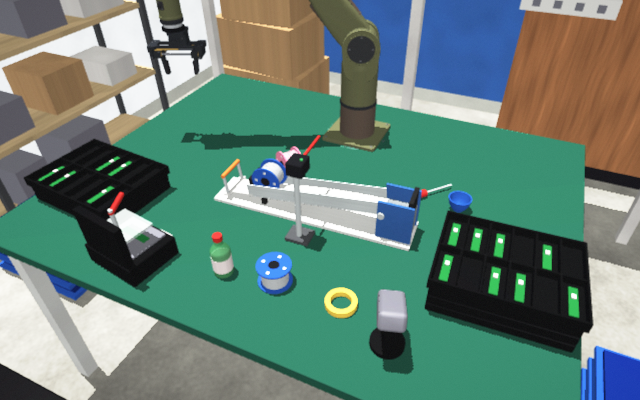

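View pics/top0.png

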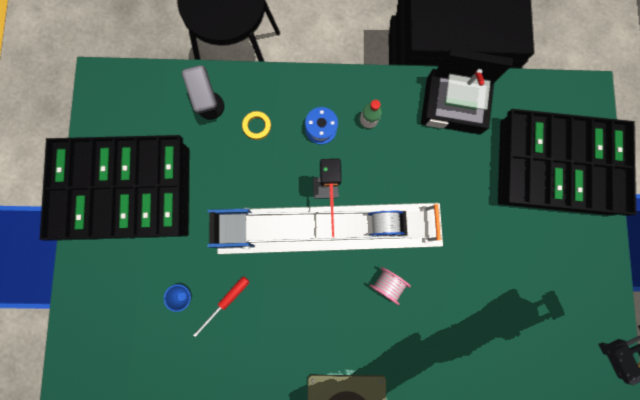

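Scene view: the orange handle is at about (231,168), the blue spool at (268,175), the reader head at (296,165) and the dock cheeks at (395,215). A pink look-alike sits behind the chute.
Top view: the handle is at (437,222), the spool at (388,222), the red bar at (332,210) and the dock at (228,228), so the chute's +y runs roughly along world +y.

```bash
cat > h.py <<'E'
import cv2, numpy as np
from scipy.spatial.transform import Rotation as R
from station import bot, eyes
C={n:eyes.camera_params(n) for n in('scene','top')}
def rays(n,uv):
    c=C[n];uv=np.atleast_2d(uv).astype(float);k=c['mtx']
    v=np.c_[(uv[:,0]-k[0,2])/k[0,0],-(uv[:,1]-k[1,2])/k[1,1],-np.ones(len(uv))]
    q=c['attitude'];return c['position'],R.from_quat([q[1],q[2],q[3],q[0]]).apply(v)
def onplane(n,uv,z):
    o,d=rays(n,uv);return o+d*((z-o[2])/d[:,2])[:,None]
def tri(a,b):
    (o1,d1),(o2,d2)=rays('top',a),rays('scene',b)
    d1=d1[0];d2=d2[0];t=np.linalg.lstsq(np.c_[d1,-d2],o2-o1,rcond=None)[0]
    p,q=o1+t[0]*d1,o2+t[1]*d2;return (p+q)/2,np.linalg.norm(p-q)
def mask(p,lo,hi,box=None):
    m=cv2.inRange(cv2.cvtColor(p,cv2.COLOR_RGB2HSV),lo,hi)
    if box: z=np.zeros_like(m);x0,y0,x1,y1=box;z[y0:y1,x0:x1]=m[y0:y1,x0:x1];m=z
    return m
def pts(m): return np.argwhere(m>0)[:,::-1]
E
python3 - <<'E'
from h import *
P={n:np.load(f'pics/{n}0.npz') for n in C}
T,S=P['top']['p'],P['scene']['p']
# handle
a=pts(mask(T,(5,120,100),(20,255,255),(425,195,450,250)));b=pts(mask(S,(5,120,100),(20,255,255),(215,150,250,195)))
for n,q in(('top',a),('scene',b)): print(n,len(q),q.min(0),q.max(0),cv2.minAreaRect(q.astype(np.float32)))
ca=np.array(cv2.minAreaRect(a.astype(np.float32))[0]);cb=np.array(cv2.minAreaRect(b.astype(np.float32))[0])
H,e=tri(ca,cb);print('handle',H,e)
w=onplane('top',a,H[2])[:,:2];u=np.linalg.svd(w-w.mean(0))[2][0];print('bar angle',np.degrees(np.arctan2(u[1],u[0])))
# base plate + dock cheeks
m=mask(T,(0,0,170),(180,50,255),(205,195,450,260));r=cv2.minAreaRect(pts(m).astype(np.float32));bx=cv2.boxPoints(r);print('plate',r,bx);bw=onplane('top',bx,.01);print(bw)
for i in range(4):
    v=bw[(i+1)%4]-bw[i];print(np.linalg.norm(v),np.degrees(np.arctan2(v[1],v[0])))
# red bar
a=pts(mask(T,(0,150,120),(5,255,255),(322,180,342,245)));b=pts(mask(S,(0,150,100),(5,255,255),(270,140,320,185)))
print('bar top',a.min(0),a.max(0),len(a),'scene',len(b),b.min(0) if len(b) else 0,b.max(0) if len(b) else 0)
w=onplane('top',a,.245);print(w[np.argmin(w[:,0])],w[np.argmax(w[:,0])],w.mean(0))
d=P['top']['d'];print('bar depth',[round(float(1.1308-d[v,u]),3) for u,v in a[::15]])
# spool
a=pts(mask(T,(100,80,60),(125,255,255),(365,200,412,245)));print('spool',a.min(0),a.max(0));w=onplane('top',a,.1);print(w.min(0),w.max(0))
a=pts(mask(T,(100,80,60),(125,255,255),(200,200,260,255)));w=onplane('top',a,.15);print('dock',w.min(0),w.max(0))
cv2.imwrite('pics/crops.png',np.hstack([cv2.resize(T[190:260,205:450,::-1],None,fx=2.4,fy=2.4,interpolation=2)]))
cv2.imwrite('pics/crops2.png',cv2.resize(S[140:250,200:440,::-1],None,fx=3.3,fy=3.3,interpolation=2))
E
```

```text
top 136 [434 204] [440 239] ((436.8673095703125, 221.5088653564453), (35.18855285644531, 4.057658672332764), 86.18592071533203)
scene 89 [221 159] [239 177] ((229.90756225585938, 168.3735809326172), (4.177206993103027, 24.756092071533203), 42.51044845581055)
handle [ 0.50666921 -0.2257299   0.09029713] 0.0029633299047908293
bar angle -177.2829737321726
plate ((329.39398193359375, 227.8201904296875), (44.10883712768555, 224.3420867919922), 88.09085083007812) [[216.55046 209.51497]
 [440.768   202.04106]
 [442.2375  246.12541]
 [218.01996 253.59932]]
[[ 0.5356166   0.36382203  0.01      ]
 [ 0.56926866 -0.26271719  0.01      ]
 [ 0.44577789 -0.26347149  0.01      ]
 [ 0.41467163  0.35355429  0.01      ]]
0.6274423142842496 -86.92553908790833
0.12349307961672988 -179.65003079772154
0.6178093735860296 92.8860217625071
0.12138003366237382 4.852544460972413
bar top [329 183] [333 234] 97 scene 62 [303 140] [317 154]
[0.45881623 0.05513447 0.245     ] [0.57213993 0.05862275 0.245     ] [0.53408236 0.05990414 0.245     ]
bar depth [0.236, 0.232, 0.234, -0.005, -0.016, 0.237, 0.242]
spool [368 211] [404 235]
[ 0.46734168 -0.13579373  0.1       ] [ 0.53048877 -0.04348937  0.1       ]
dock [0.4285671  0.24094731 0.15      ] [0.52393715 0.35282071 0.15      ]
```

View pics/crops2.png

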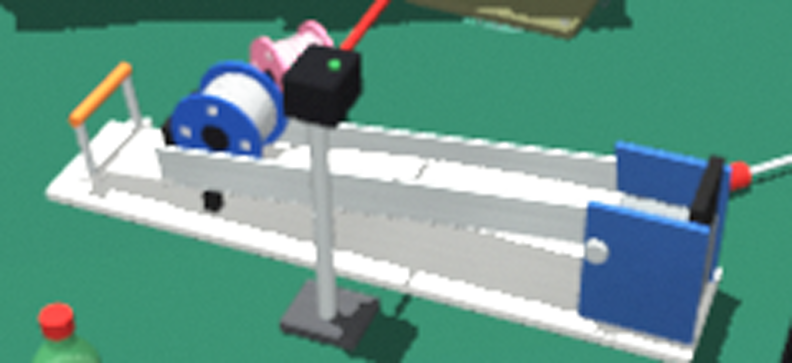

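View pics/crops.png

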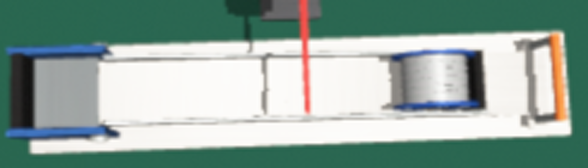

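Measured: handle at (0.507, -0.226, 0.090) and yaw about 0.051 rad. The hinge comes out at about (0.481, 0.267) and the reader about 0.21 m before it. The spool checks at 357 mm from the hinge. I'm starting the approach and refining the red bar position at the same time.

```bash
python3 -m pendant '[[[0.011,-0.006,0],0.6,-1],[[0.038,-0.022,0],2,-1],[[0.071,-0.041,0],4,-1],[[0.105,-0.060,0],6,-1],[[0.139,-0.080,0],8,-1],[[0.173,-0.099,0],10,-1],[[0.207,-0.119,0],12,-1],[[0.241,-0.138,0],14,-1],[[0.271,-0.156,0],17,-1],[[0.293,-0.168,0],20.4,-1]]' 25
cat >> h.py <<'E'
YAW=0.0515; YH=np.array([-np.sin(YAW),np.cos(YAW),0]); XH=np.array([np.cos(YAW),np.sin(YAW),0])
HANDLE=np.array([.5067,-.2257,.0903]); HINGE=np.array([.4813,.2673,.09])
def to_target(T,msg=''):
    """shift in tool axes from current measured pose to world point T, and spin needed"""
    s=bot.get_state();q=s['orientation'];M=R.from_quat([q[1],q[2],q[3],q[0]])
    d=M.inv().apply(np.array(T)-s['position']);y=M.apply([0,1,0]);a=np.degrees(np.arctan2(y[1],y[0]))
    print(msg,'t',round(s['time'],2),'shift mm',np.round(d*1e3,1),'spin',round(a+90-np.degrees(YAW),2),'open',s['opening'])
E
python3 - <<'E'
from h import *
P={n:np.load(f'pics/{n}0.npz') for n in C};T,S=P['top']['p'],P['scene']['p']
a=pts(mask(T,(0,150,120),(5,255,255),(322,180,342,245)));b=pts(mask(S,(0,120,80),(8,255,255),(300,125,330,157)))
print(b.min(0),b.max(0),len(b))
fa=np.polyfit(a[:,1],a[:,0],1);fb=cv2.fitLine(b.astype(np.float32),cv2.DIST_L2,0,.01,.01).ravel();print(fa,fb)
# intersect scene line-plane with top line-plane: bar line in 3D
o1,d1=rays('top',[[np.polyval(fa,190),190],[np.polyval(fa,230),230]])
o2,d2=rays('scene',[fb[2:]-5*fb[:2],fb[2:]+5*fb[:2]])
n1=np.cross(*d1);n2=np.cross(*d2);
p=np.linalg.solve(np.array([n1,n2,XH]),[n1@o1,n2@o2,XH@HINGE]);print('bar over channel',p,'dir',np.cross(n1,n2)/np.linalg.norm(np.cross(n1,n2)))
for z in(.242,.245): 
    w=onplane('top',np.c_[np.polyval(fa,[190,225]),[190,225]],z);print(z,w[1],'d',(HINGE-w)@YH)
to_target(HANDLE+[0,0,.07],'above'); to_target(HANDLE-[0,0,.011],'grasp')
E
```

```text
time: 0.93
position: [0.4522, -0.2994, 0.2465]
orientation: [-0.001, 1.0, 0.027, 0.0]
force: [-0.5, -0.8, 0.1]
opening: 0.0884
gripper_force: 0.0
[303 135] [320 154] 91
[3.94879365e-02 3.23330845e+02] [  0.62096417  -0.783839   311.7912     144.5055    ]
bar over channel [0.49208141 0.05813742 0.25062974] dir [-0.99866066 -0.05127426 -0.00691674]
0.242 [0.47875192 0.05689118 0.242     ] d [0.21005    0.20999869]
0.245 [0.47849392 0.05707549 0.245     ] d [0.20985249 0.20980134]
above t 0.93 shift mm [ 58.3 -70.5  86.3] spin 0.1 open 0.08839725535947061
grasp t 0.93 shift mm [ 58.3 -70.3 167.3] spin 0.1 open 0.08839725535947061
```

```bash
python3 -m pendant '[[[0.012,-0.014,0.008],0,-1],[[0.034,-0.041,0.025],0,-1],[[0.051,-0.062,0.050],0,-1],[[0.058,-0.070,0.080],0,-1],[[0.058,-0.070,0.108],0,-1],[[0.058,-0.070,0.130],0,-1],[[0.058,-0.070,0.147],0,-1],[[0.058,-0.070,0.158],0,-1],[[0.058,-0.070,0.165],0,-1],[[0.058,-0.070,0.167],0,-1]]' 25
python3 - <<'E'
from h import *
to_target(HANDLE-[0,0,.011],'grasp')
s,_=eyes.camera('scene');t,_=eyes.camera('top')
cv2.imwrite('pics/g1.png',np.hstack([cv2.resize(s[110:230,190:320,::-1],None,fx=3,fy=3),cv2.resize(t[170:290,350:480,::-1],None,fx=3,fy=3)]))
E
```

```text
time: 1.77
position: [0.5041, -0.2303, 0.0788]
orientation: [-0.0, 1.0, 0.026, -0.001]
force: [-0.6, 0.2, -0.6]
opening: 0.0882
gripper_force: 0.0
grasp t 1.77 shift mm [ 2.8 -4.5 -0.5] spin 0.01 open 0.08818186945167648
```

View pics/g1.png

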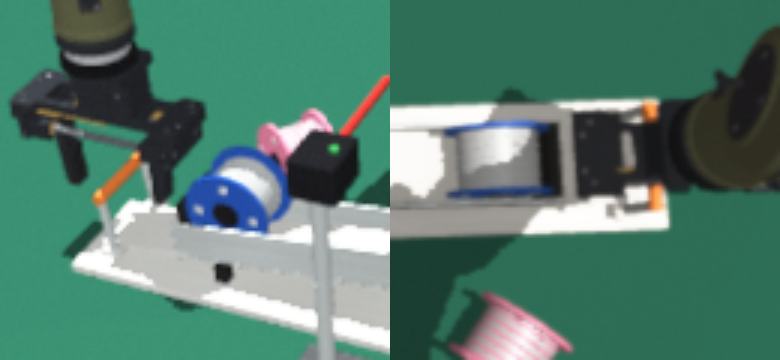

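The fingers straddle the handle and clear the spool. I'm nudging 3–4 mm to centre, then closing.

```bash
python3 -m pendant '[[[0.002,-0.003,0],0,-1],[[0.003,-0.004,0],0,-0.5],[[0.003,-0.004,0],0,0],[[0.003,-0.004,0],0,0.4],[[0.003,-0.004,0],0,0.8],[[0.003,-0.004,0],0,1],[[0.003,-0.004,0],0,1],[[0.003,-0.004,0],0,1],[[0.003,-0.004,0],0,1],[[0.003,-0.004,0],0,1]]' 30
python3 -c "
from h import *
to_target(HANDLE-[0,0,.011],'grasp')"
```

```text
time: 2.7
position: [0.5073, -0.2263, 0.0797]
orientation: [0.0, 1.0, 0.026, -0.0]
force: [0.1, 0.3, -0.0]
opening: 0.0301
gripper_force: 0.0
grasp t 2.7 shift mm [-0.6 -0.7  0.4] spin 0.01 open 0.030083454671767856
```

```bash
python3 -m pendant '[[[0,0,0],0,1],[[0,0,0],0,1],[[0,0,0],0,1],[[0,0,0],0,1],[[0,0,0],0,1],[[0,0,-0.001],0,1],[[0,0,-0.003],0,1],[[0,0,-0.005],0,1],[[0,0,-0.0075],0,1],[[0,-0.0001,-0.0099],0,1]]' 30
cat > plan.py <<'E'
import sys, json, os
from h import *
from scipy.interpolate import interp1d
DT=1/12
def hp(t): return np.array([-.49*np.cos(t)+.06*np.sin(t), .49*np.sin(t)+.06*np.cos(t)])  # y,z of handle from hinge
def ycen(d,t): h=.01-(.2-d)**2/4; return -d*np.cos(t)+h*np.sin(t)+.045*np.sin(t+(.2-d)/2)
def tcp_tilt(z0,z):  # tilt from TCP height; z0 = TCP height at rest (-0.12)
    g=np.linspace(-.13,.13,2001); return float(np.interp(z-z0,hp(g)[1]-hp(-.12)[1],g))
def spool(tilt,img=None):
    p=eyes.camera('top')[0] if img is None else img
    uv=pts(mask(p,(100,80,60),(125,255,255)))
    w=onplane('top',uv,.14)-HINGE; y,x=w@YH,w@XH
    k=(abs(x)<.05)&(y>-.41)&(y<-.045+.0); 
    m=np.zeros(p.shape[:2],np.uint8); m[uv[k][:,1],uv[k][:,0]]=1
    n,l,st,_=cv2.connectedComponentsWithStats(m)
    m=np.isin(l,[i for i in range(1,n) if st[i,4]>=8]); q=pts(m)
    d=.2
    for _ in range(4):
        z=.09+d*np.sin(tilt)+.01-(.2-d)**2/4+.045
        y=(onplane('top',q,z)-HINGE)@YH; lo,hi=np.percentile(y,[1,99]); c=(lo+hi)/2
        g=np.linspace(.0,.4,4001); d=float(np.interp(-c,-ycen(g,tilt),g))
    return d,c,hi-lo
LOG='log.json'
def load(): return json.load(open(LOG))
def save(L): json.dump(L,open(LOG,'w'))
def sim(d,v,ts,tilts,dt=.005,bias=0):
    """tilts at times ts (linear between); d=contact distance, v = -d'."""
    f=interp1d(ts,tilts,fill_value=(tilts[0],tilts[-1]),bounds_error=False); out=[];t=ts[0]
    while t<ts[-1]+1e-9:
        out.append((t,d,v)); a=6.5*(float(f(t))+bias+(.2-d)/2)
        if abs(v)<1e-3 and abs(a)<.065: v=0
        else:
            sg=np.sign(v) if abs(v)>1e-3 else np.sign(a); vn=v+(a-.065*sg)*dt; v=0 if v*vn<0 else vn
        d-=v*dt
        if d>.3515: d,v=.3515,min(v,0)*0 if v<0 else v
        t+=dt
    return np.array(out)
def rows(tc,tl):
    for t in tl:
        q=hp(t)-hp(tc); print('[[0,%.4f,%.4f],0,1],'%(-q[0],-q[1]),end='')
    print()
E
python3 - <<'E'
from plan import *
s=bot.get_state();print(s['position'],s['opening'],s['gripper_force'],s['force'],s['time'])
for i in range(2): print(spool(-.1))
print(hp(-.1)-hp(-.12)); rows(-.1,np.linspace(-.1,.07,21)[1:])
E
```

```text
time: 3.53
position: [0.5072, -0.2243, 0.0886]
orientation: [-0.001, 1.0, 0.027, -0.001]
force: [1.2, 5.7, -7.8]
opening: 0.0101
gripper_force: 30.4
[ 0.50716329 -0.22426996  0.08859274] 0.010070196767626466 30.386221781373024 [ 1.1866499   5.67821766 -7.81820849] 3.5333
(0.3513903590746564, np.float64(-0.3579268530981646), np.float64(0.08700455070386404))
(0.35145183783202777, np.float64(-0.35798892196520327), np.float64(0.08712799652900077))
[0.00011692 0.00987234]
[[0,-0.0001,-0.0042],0,1],[[0,-0.0003,-0.0084],0,1],[[0,-0.0004,-0.0126],0,1],[[0,-0.0007,-0.0168],0,1],[[0,-0.0009,-0.0210],0,1],[[0,-0.0012,-0.0251],0,1],[[0,-0.0015,-0.0293],0,1],[[0,-0.0019,-0.0335],0,1],[[0,-0.0023,-0.0377],0,1],[[0,-0.0027,-0.0419],0,1],[[0,-0.0032,-0.0460],0,1],[[0,-0.0037,-0.0502],0,1],[[0,-0.0042,-0.0544],0,1],[[0,-0.0048,-0.0585],0,1],[[0,-0.0054,-0.0627],0,1],[[0,-0.0060,-0.0668],0,1],[[0,-0.0067,-0.0710],0,1],[[0,-0.0074,-0.0751],0,1],[[0,-0.0082,-0.0792],0,1],[[0,-0.0089,-0.0833],0,1],
```

```bash
python3 -m pendant '[[[0,-0.001,-0.0042],0,1],[[0,-0.002,-0.0084],0,1],[[0,-0.0024,-0.0126],0,1],[[0,-0.0027,-0.0168],0,1],[[0,-0.0029,-0.021],0,1],[[0,-0.0032,-0.0251],0,1],[[0,-0.0035,-0.0293],0,1],[[0,-0.0039,-0.0335],0,1],[[0,-0.0043,-0.0377],0,1],[[0,-0.0047,-0.0419],0,1]]' 30
python3 -m pendant '[[[0,-0.0005,-0.0041],0,1],[[0,-0.001,-0.0083],0,1],[[0,-0.0015,-0.0125],0,1],[[0,-0.0021,-0.0166],0,1],[[0,-0.0027,-0.0208],0,1],[[0,-0.0033,-0.0249],0,1],[[0,-0.004,-0.0291],0,1],[[0,-0.0047,-0.0332],0,1],[[0,-0.0055,-0.0373],0,1],[[0,-0.0062,-0.0414],0,1]]' 30
python3 - <<'E'
from plan import *
for i in range(3):
    s=bot.get_state();print(s['time'],s['position'],s['opening'],s['force'],tcp_tilt(.0797,s['position'][2]))
    p,_=eyes.camera('top')
    print(spool(.07,p))
p,_=eyes.camera('scene'); b=pts(mask(p,(5,120,100),(20,255,255),(205,110,260,190)))
print(b.min(0),b.max(0),len(b)); 
s=bot.get_state();print(s['time'],s['position'],tcp_tilt(.0797,s['position'][2]))
cv2.imwrite('pics/l1.png',cv2.resize(p[80:230,180:430,::-1],None,fx=3,fy=3))
E
```

```text
time: 4.47
position: [0.5071, -0.2215, 0.132]
orientation: [0.0, 1.0, 0.026, 0.0]
force: [2.5, 3.3, -8.1]
opening: 0.0103
gripper_force: 30.4
time: 5.3
position: [0.5067, -0.2151, 0.1733]
orientation: [-0.0, 1.0, 0.026, -0.0]
force: [2.2, 3.0, -8.5]
opening: 0.0102
gripper_force: 30.4
5.3 [ 0.5067097  -0.21510645  0.17329843] 0.010160983359781708 [ 2.23113365  3.0347899  -8.53213491] 0.0707902090747617
(0.35117051689544043, np.float64(-0.3502619999447829), np.float64(0.08582114485784492))
5.35 [ 0.50668862 -0.21497523  0.17392738] 0.010508183300111332 [ 0.23043428  3.21635073 -7.51353774] 0.0720884457920531
(0.3509866601287029, np.float64(-0.35007348531835747), np.float64(0.08609756924590006))
5.4 [ 0.50674354 -0.21506781  0.17353658] 0.009845980314617166 [ 2.02458128  2.01087707 -8.21454067] 0.07128173941284655
(0.3509962798255251, np.float64(-0.3500833486782468), np.float64(0.08603783298404222))
[212 122] [238 152] 100
5.5 [ 0.50673355 -0.21517347  0.17302608] 0.07022814715227337
```

View pics/l1.png

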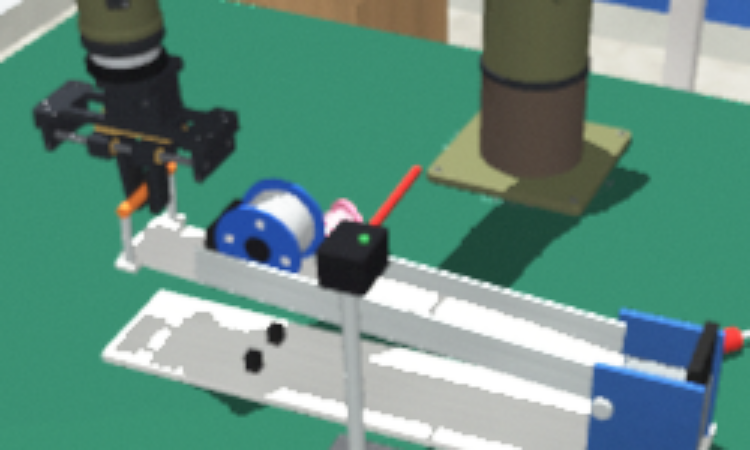

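```bash
cat > step.py <<'E'
# usage: step.py tilt_cmd Tf target npics [vprior]  -> measure, predict, propose 10 rows
from plan import *
tc,Tf,dt_,n=float(sys.argv[1]),float(sys.argv[2]),float(sys.argv[3]),int(sys.argv[4])
st=bot.get_state();ms=[]
for i in range(n):
    t=bot.get_state()['time'];p,_=eyes.camera('top');ms.append((t,spool(tc,p)[0]))
s=bot.get_state();print('t',s['time'],'tilt by TCP',round(tcp_tilt(.0797,st['position'][2]),4),round(tcp_tilt(.0797,s['position'][2]),4),'force',np.round(s['force'],1))
ms=np.array(ms);tt=ms[:,0]-ms[0,0];c=np.polyfit(tt,ms[:,1],1) if n>1 else [0,ms[0,1]]
v=-c[0];print('d',np.round(ms[:,1]*1e3,1),'v fit',round(v,4))
if len(sys.argv)>5: v=float(sys.argv[5])
if abs(v)<.006: v=0
dur=n*.05
dm=ms[:,1].mean();  # mean position at mid time
k=sim(dm,v,[0,dur-tt.mean()],[tc,tc])[-1];d,v=k[1],k[2];print('now d %.4f v %.4f'%(d,v))
# quintic to target
A=np.array([[Tf**3,Tf**4,Tf**5],[3*Tf**2,4*Tf**3,5*Tf**4],[6*Tf,12*Tf**2,20*Tf**3]])
q=np.linalg.solve(A,[dt_-(d-v*Tf),v,0])
tr=[]
for i in range(1,11):
    t=min(i*DT-DT/2,Tf);
    D=d-v*t+q@[t**3,t**4,t**5];V=-v+q@[3*t**2,4*t**3,5*t**4];a=-(q@[6*t,12*t**2,20*t**3])
    sg=-np.sign(V) if i*DT<Tf else 0
    tr.append((a+.065*sg)/6.5-(.2-D)/2 if i*DT<Tf else (dt_-.2)/2)
# limit tilt rate
r=[];x=tc
for y in tr: x+=np.clip(y-x,-.02,.02);x=min(x,.112);r.append(round(x,4))
print('tilts',r)
for b in(-.004,0,.004):
    o=sim(d,v,np.arange(11)*DT,[tc]+r,bias=b);print('bias',b,'d',np.round(o[::33,1],4),'v',np.round(o[::33,2],3),'end',o[-1,1:])
rows(tc,r)
E
python3 step.py .07 3.6 .21 2
```

```text
t 5.6 tilt by TCP 0.0702 0.0697 force [ 2.4  2.9 -9.4]
d [351. 351.] v fit 0.0
now d 0.3510 v 0.0000
tilts [np.float64(0.0866), np.float64(0.0886), np.float64(0.0902), np.float64(0.0914), np.float64(0.0922), np.float64(0.0926), np.float64(0.0926), np.float64(0.0921), np.float64(0.0912), np.float64(0.0899)]
bias -0.004 d [0.351  0.351  0.351  0.3506 0.3497 0.3483] v [0.    0.    0.001 0.004 0.007 0.01 ] end [0.34822111 0.01013775]
bias 0 d [0.351  0.3509 0.3504 0.3488 0.3457 0.341 ] v [0.    0.001 0.006 0.014 0.023 0.033] end [0.34084884 0.03365138]
bias 0.004 d [0.351  0.3508 0.3495 0.3463 0.3407 0.3323] v [0.    0.004 0.013 0.026 0.042 0.06 ] end [0.33202838 0.06018884]
[[0,-0.0016,-0.0080],0,1],[[0,-0.0018,-0.0090],0,1],[[0,-0.0020,-0.0098],0,1],[[0,-0.0021,-0.0103],0,1],[[0,-0.0022,-0.0107],0,1],[[0,-0.0023,-0.0109],0,1],[[0,-0.0023,-0.0109],0,1],[[0,-0.0022,-0.0107],0,1],[[0,-0.0021,-0.0103],0,1],[[0,-0.0020,-0.0096],0,1],
```

```bash
python3 -m pendant '[[[0,-0.001,-0.005],0,1],[[0,-0.0018,-0.009],0,1],[[0,-0.002,-0.0098],0,1],[[0,-0.0021,-0.0103],0,1],[[0,-0.0022,-0.0107],0,1],[[0,-0.0023,-0.0109],0,1],[[0,-0.0023,-0.0109],0,1],[[0,-0.0022,-0.0107],0,1],[[0,-0.0021,-0.0103],0,1],[[0,-0.002,-0.0096],0,1]]' 30 | head -1
python3 step.py .0899 2.7 .21 3
```

```text
time: 6.43
t 6.5833 tilt by TCP 0.0897 0.0897 force [ 1.3  3.2 -8.9]
d [329.8 326.4 322.9] v fit 0.0691
now d 0.3188 v 0.0811
tilts [np.float64(0.0699), np.float64(0.0631), np.float64(0.059), np.float64(0.055), np.float64(0.0511), np.float64(0.0473), np.float64(0.0437), np.float64(0.0403), np.float64(0.037), np.float64(0.0339)]
bias -0.004 d [0.3188 0.3048 0.2911 0.2782 0.2662 0.2555] v [0.081 0.085 0.081 0.076 0.069 0.062] end [0.25515477 0.06138841]
bias 0 d [0.3188 0.3045 0.2896 0.2748 0.2598 0.2448] v [0.081 0.089 0.09  0.09  0.091 0.092] end [0.24432195 0.09197164]
bias 0.004 d [0.3188 0.3041 0.2882 0.2713 0.2534 0.2341] v [0.081 0.094 0.099 0.105 0.112 0.122] end [0.23348914 0.12255487]
[[0,0.0020,0.0097],0,1],[[0,0.0026,0.0130],0,1],[[0,0.0030,0.0150],0,1],[[0,0.0033,0.0169],0,1],[[0,0.0037,0.0188],0,1],[[0,0.0040,0.0206],0,1],[[0,0.0043,0.0224],0,1],[[0,0.0046,0.0241],0,1],[[0,0.0048,0.0257],0,1],[[0,0.0051,0.0272],0,1],
```

```bash
BI=0 python3 step.py .025 2.2 .21 2
```

```text
t 7.6667 tilt by TCP 0.0248 0.025 force [ 1.9  5.7 -7.4]
d [265.  264.9] v fit 0.0004
now d 0.2649 v 0.0000
tilts [0.0443, 0.0474, 0.0496, 0.0508, 0.0512, 0.0508, 0.0496, 0.0478, 0.0453, 0.0424]
bias -0.004 d [0.2649 0.2649 0.2647 0.2638 0.262  0.2598] v [0.    0.    0.003 0.008 0.013 0.014] end [0.25972479 0.01370869]
bias 0.0 d [0.2649 0.2649 0.264  0.2616 0.2575 0.2519] v [0.    0.002 0.009 0.019 0.03  0.038] end [0.251663   0.03868073]
bias 0.004 d [0.2649 0.2648 0.2631 0.2591 0.2525 0.2431] v [0.    0.004 0.016 0.032 0.048 0.065] end [0.24281505 0.06527444]
[[0,-0.0015,-0.0094],0,1],[[0,-0.0017,-0.0109],0,1],[[0,-0.0019,-0.0120],0,1],[[0,-0.0020,-0.0126],0,1],[[0,-0.0021,-0.0128],0,1],[[0,-0.0020,-0.0126],0,1],[[0,-0.0019,-0.0120],0,1],[[0,-0.0018,-0.0111],0,1],[[0,-0.0016,-0.0099],0,1],[[0,-0.0013,-0.0085],0,1],
```

```bash
python3 -m pendant '[[[0,-0.001,-0.006],0,1],[[0,-0.0017,-0.0109],0,1],[[0,-0.0019,-0.012],0,1],[[0,-0.002,-0.0126],0,1],[[0,-0.0021,-0.0128],0,1],[[0,-0.002,-0.0126],0,1],[[0,-0.0019,-0.012],0,1],[[0,-0.0018,-0.0111],0,1],[[0,-0.0016,-0.0099],0,1],[[0,-0.0013,-0.0085],0,1]]' 30 | head -1
BI=0 python3 step.py .0424 1.2 .21 3
```

```text
time: 8.5
t 8.65 tilt by TCP 0.0431 0.0429 force [ 1.4  5.4 -7.3]
d [244.9 241.8 239.4] v fit 0.0547
now d 0.2361 v 0.0630
tilts [0.0228, 0.0142, 0.0079, 0.0039, 0.0018, 0.0014, 0.0023, 0.0042, 0.0067, 0.0094]
bias -0.004 d [0.2361 0.2257 0.2173 0.212  0.21   0.2099] v [0.063 0.059 0.042 0.022 0.004 0.   ] end [0.20990006 0.        ]
bias 0.0 d [0.2361 0.2253 0.2158 0.2086 0.2035 0.1999] v [0.063 0.064 0.051 0.037 0.025 0.021] end [0.19976793 0.02058578]
bias 0.004 d [0.2361 0.225  0.2143 0.2051 0.1971 0.1892] v [0.063 0.068 0.06  0.051 0.047 0.051] end [0.18893511 0.05116901]
[[0,0.0015,0.0096],0,1],[[0,0.0021,0.0138],0,1],[[0,0.0025,0.0168],0,1],[[0,0.0027,0.0188],0,1],[[0,0.0029,0.0198],0,1],[[0,0.0029,0.0200],0,1],[[0,0.0028,0.0196],0,1],[[0,0.0027,0.0187],0,1],[[0,0.0026,0.0174],0,1],[[0,0.0024,0.0161],0,1],
```

```bash
python3 -m pendant '[[[0,0.0016,0.0105],0,1],[[0,0.0022,0.015],0,1],[[0,0.0026,0.018],0,1],[[0,0.0028,0.02],0,1],[[0,0.003,0.0208],0,1],[[0,0.003,0.0209],0,1],[[0,0.0029,0.0204],0,1],[[0,0.0028,0.0196],0,1],[[0,0.0027,0.0188],0,1],[[0,0.0026,0.0184],0,1]]' 30 | head -1
BI=0 python3 step.py .0047 1.2 .21 3
```

```text
time: 9.48
t 9.6333 tilt by TCP 0.0054 0.0054 force [ 1.2  5.1 -5.9]
d [196.1 195.6 193.7] v fit 0.024
now d 0.1928 v 0.0225
tilts [-0.0007, -0.0109, -0.0161, -0.0361, -0.0342, -0.0288, -0.0214, -0.0132, -0.005, 0.0023]
bias -0.004 d [0.1928 0.19   0.1898 0.1931 0.1998 0.2078] v [ 0.022  0.01  -0.007 -0.032 -0.047 -0.049] end [ 0.20809252 -0.04875462]
bias 0.0 d [0.1928 0.1896 0.1888 0.1911 0.196  0.2011] v [ 0.022  0.015 -0.004 -0.023 -0.033 -0.028] end [ 0.20128164 -0.02746816]
bias 0.004 d [0.1928 0.1892 0.1875 0.1887 0.1915 0.1935] v [ 0.022  0.019  0.    -0.014 -0.017 -0.005] end [ 0.19350024 -0.00422237]
[[0,0.0003,0.0026],0,1],[[0,0.0009,0.0076],0,1],[[0,0.0012,0.0102],0,1],[[0,0.0021,0.0200],0,1],[[0,0.0021,0.0191],0,1],[[0,0.0018,0.0164],0,1],[[0,0.0015,0.0128],0,1],[[0,0.0010,0.0088],0,1],[[0,0.0006,0.0048],0,1],[[0,0.0001,0.0012],0,1],
```

```bash
cat > opt.py <<'E'
# opt.py tilt_cmd d v target tend : choose 10 row tilts by simulation under several biases
from plan import *
from scipy.optimize import minimize
tc,d,v,T,te=map(float,sys.argv[1:6]); ts=np.arange(11)*DT; B=(-.001,.002,.005)
full=lambda k:np.r_[tc,np.interp(np.arange(1,9),[1,2.5,4,6,8],k),te,te]
def cost(k):
    J=30*np.sum(np.diff(full(k))**2)
    for b,w in zip(B,(1,2,1)):
        o=sim(d,v,ts,full(k),bias=b,dt=.01)[-1];J+=w*(((o[1]-T)/.005)**2+(o[2]/.015)**2)
    return J
best=min((minimize(cost,np.full(5,x),method='Nelder-Mead',options=dict(maxiter=500,initial_simplex=np.full(5,x)+np.r_[np.zeros((1,5)),.015*np.eye(5)])) for x in(-.01,.01)),key=lambda r:r.fun)
r=[round(float(x),4) for x in full(best.x)[1:]];print(best.fun,'tilts',r)
for b in B:
    o=sim(d,v,ts,[tc]+r,bias=b);print(b,np.round(o[::33,1],4),np.round(o[::33,2],3),o[-1,1:])
rows(tc,r)
E
python3 opt.py .0047 .1928 .0225 .208 .002
```

```text
1.4467900918518852 tilts [-0.107, -0.054, -0.0154, 0.0089, 0.0179, 0.0269, 0.0157, 0.0046, 0.002, 0.002]
-0.001 [0.1928 0.194  0.2027 0.2096 0.2122 0.2128] [ 0.022 -0.042 -0.053 -0.029 -0.007 -0.001] [ 0.21276794 -0.00088657]
0.002 [0.1928 0.1938 0.202  0.2077 0.2086 0.2086] [ 0.022 -0.04  -0.048 -0.02   0.     0.   ] [0.20863412 0.        ]
0.005 [0.1928 0.1935 0.2006 0.2047 0.2041 0.2033] [ 0.022 -0.036 -0.04  -0.007  0.007  0.002] [0.20333705 0.00219036]
[[0,0.0039,0.0550],0,1],[[0,0.0028,0.0288],0,1],[[0,0.0012,0.0099],0,1],[[0,-0.0003,-0.0021],0,1],[[0,-0.0009,-0.0065],0,1],[[0,-0.0015,-0.0109],0,1],[[0,-0.0007,-0.0054],0,1],[[0,0.0000,0.0000],0,1],[[0,0.0002,0.0013],0,1],[[0,0.0002,0.0013],0,1],
```

```bash
sed -i 's/J=30\*/J=900*/; s/maxiter=500/maxiter=700/' opt.py; python3 opt.py .0047 .1928 .0225 .207 .002
```

```text
5.655740254522408 tilts [-0.0306, -0.0495, -0.0509, -0.0347, -0.0098, 0.0151, 0.0174, 0.0196, 0.002, 0.002]
-0.001 [0.1928 0.1911 0.1956 0.2037 0.2094 0.2117] [ 0.022 -0.007 -0.044 -0.047 -0.022 -0.01 ] [ 0.21177651 -0.01022215]
0.002 [0.1928 0.1909 0.1947 0.2015 0.2051 0.2053] [ 0.022 -0.005 -0.038 -0.037 -0.008  0.   ] [0.20527985 0.        ]
0.005 [0.1928 0.1906 0.1938 0.1994 0.2011 0.2003] [ 0.022 -0.003 -0.033 -0.027  0.002  0.004] [0.20027036 0.00427644]
[[0,0.0019,0.0173],0,1],[[0,0.0027,0.0266],0,1],[[0,0.0027,0.0273],0,1],[[0,0.0021,0.0193],0,1],[[0,0.0009,0.0071],0,1],[[0,-0.0007,-0.0051],0,1],[[0,-0.0008,-0.0062],0,1],[[0,-0.0010,-0.0073],0,1],[[0,0.0002,0.0013],0,1],[[0,0.0002,0.0013],0,1],
```

Ends in the zone for all three assumed biases, and the motion is moderate.

```bash
python3 -m pendant '[[[0,0.0019,0.0173],0,1],[[0,0.0027,0.0266],0,1],[[0,0.0027,0.0273],0,1],[[0,0.0021,0.0193],0,1],[[0,0.0009,0.0071],0,1],[[0,-0.0007,-0.0051],0,1],[[0,-0.0008,-0.0062],0,1],[[0,-0.001,-0.0073],0,1],[[0,0,-0.0015],0,1],[[0,0.0002,0.0013],0,1]]' 30 | head -1
BI=0 python3 step.py .002 1.2 .21 3
```

```text
time: 10.47
t 10.6167 tilt by TCP 0.0046 0.0044 force [-0.1  5.1 -6.5]
d [207.9 207.9 207.9] v fit -0.0
now d 0.2079 v 0.0000
tilts [-0.0065, -0.0071, -0.0073, -0.0072, -0.007, -0.0065, -0.006, -0.0053, -0.0048, -0.0043]
bias -0.004 d [0.2079 0.208  0.209  0.211  0.2141 0.2183] v [ 0.    -0.003 -0.009 -0.015 -0.022 -0.029] end [ 0.21849207 -0.02956557]
bias 0.0 d [0.2079 0.2079 0.2081 0.2084 0.2089 0.2094] v [ 0.    -0.    -0.002 -0.003 -0.003 -0.003] end [ 0.20944668 -0.00257095]
bias 0.004 d [0.2079 0.2079 0.2079 0.2079 0.2079 0.2079] v [0. 0. 0. 0. 0. 0.] end [0.20787633 0.        ]
[[0,0.0005,0.0042],0,1],[[0,0.0005,0.0045],0,1],[[0,0.0005,0.0046],0,1],[[0,0.0005,0.0045],0,1],[[0,0.0005,0.0044],0,1],[[0,0.0005,0.0042],0,1],[[0,0.0005,0.0039],0,1],[[0,0.0004,0.0036],0,1],[[0,0.0004,0.0033],0,1],[[0,0.0004,0.0031],0,1],
```

The spool is standing still 2 mm from the pointer, so I'm holding.

```bash
Z='x'; python3 -m pendant '[[[0,0,0],0,1],[[0,0,0],0,1],[[0,0,0],0,1],[[0,0,0],0,1],[[0,0,0],0,1],[[0,0,0],0,1],[[0,0,0],0,1],[[0,0,0],0,1],[[0,0,0],0,1],[[0,0,0],0,1]]' 30 | head -1
python3 -c "
from plan import *
p,_=eyes.camera('top');print(spool(.004,p));cv2.imwrite('pics/read.png',cv2.resize(p[180:270,200:460,::-1],None,fx=3,fy=3))"
python3 -m pendant '[[[0,0,0],0,1],[[0,0,0],0,1],[[0,0,0],0,1],[[0,0,0],0,1],[[0,0,0],0,1],[[0,0,0],0,1],[[0,0,0],0,1],[[0,0,0],0,1],[[0,0,0],0,1],[[0,0,0],0,1]]' 30 | head -1
python3 -c "
from plan import *
print(spool(.004))"
```

```text
time: 11.45
(0.20800067173069145, np.float64(-0.20795908695878756), np.float64(0.08228895211793233))
time: 12.33
(0.2079697149010898, np.float64(-0.20792743335582786), np.float64(0.08225945549530336))
```

View pics/read.png

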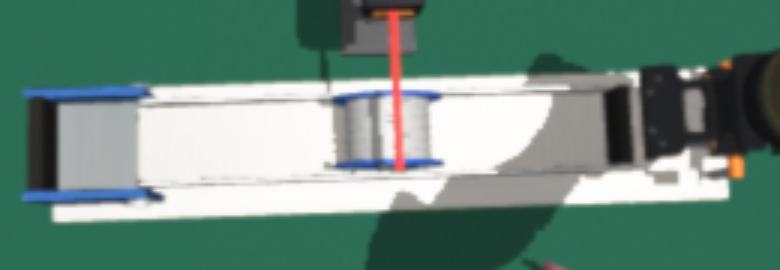

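```bash
python3 -m pendant '[[[0,0,0],0,1],[[0,0,0],0,1],[[0,0,0],0,1],[[0,0,0],0,1],[[0,0,0],0,1],[[0,0,0],0,1],[[0,0,0],0,1],[[0,0,0],0,1],[[0,0,0],0,1],[[0,0,0],0,1]]' 30 | head -1
python3 -m pendant '[[[0,0,0],0,1],[[0,0,0],0,1],[[0,0,0],0,1],[[0,0,0],0,1],[[0,0,0],0,1],[[0,0,0],0,1],[[0,0,0],0,1],[[0,0,0],0,1],[[0,0,0],0,1],[[0,0,0],0,1]]' 30 | head -1
cat > dockstep.py <<'E'
# dockstep.py tilt_cmd vref BI npics
from plan import *
tc,vr,BI,n=float(sys.argv[1]),float(sys.argv[2]),float(sys.argv[3]),int(sys.argv[4])
K=C['top']['mtx'];uu,vv=np.meshgrid(np.arange(640),np.arange(400));UV=np.c_[uu.ravel(),vv.ravel()]
o,dr=rays('top',UV)
def sd(D):
    w=o+dr*D.ravel()[:,None]-HINGE;x,y,z=w@XH,w@YH,w[:,2]
    k=(D.ravel()>.3)&(abs(x)<.020)&(y>-.36)&(y<.066)&(z>np.maximum(.055,.06+.0-y*np.tan(tc)))&(z<.13)
    q=y[k]; 
    if k.sum()<20: return np.nan,0
    return (np.percentile(q,2)+np.percentile(q,98))/2,k.sum()
st=bot.get_state();ms=[];ds=[]
for i in range(n):
    t=bot.get_state()['time'];p,D=eyes.camera('top');y,k=sd(D);g=np.linspace(-.05,.4,4501)
    ds.append((t,float(np.interp(-y,-ycen(g,tc),g))));ms.append(spool(tc,p)[0])
ds=np.array(ds);s=bot.get_state();print('t',s['time'],'TCP tilt',round(tcp_tilt(.0797,st['position'][2]),4),'force',np.round(s['force'],1),'colour d',np.round(ms,4),'depth d',np.round(ds[:,1],4),k)
use=np.array(ms) if np.mean(ms)>.11 else ds[:,1]
tt=ds[:,0]-ds[0,0];v=-np.polyfit(tt,use,1)[0]
if abs(v)<.006: v=0
d,v=sim(use.mean(),v,[0,n*.05-tt.mean()],[tc,tc],bias=BI)[-1][1:];print('now',round(d,4),round(v,4))
r=[];x=tc;D,V=d,v
for i in range(10):
    a=np.clip((vr-V)/.4,-.1,.1);y=(a+.065)/6.5-(.2-D)/2-BI;x+=np.clip(y-x,-.02,.02);x=max(x,-.118);r.append(round(float(x),4))
    V+=a*DT;D-=V*DT
print('tilts',r)
for b in(BI-.003,BI,BI+.003):
    q=sim(d,v,np.arange(11)*DT,[tc]+r,bias=b);print(b,np.round(q[::33,1],4),np.round(q[::33,2],3))
rows(tc,r)
E
python3 dockstep.py .0035 .07 .002 2
```

```text
time: 13.22
time: 14.05
t 14.15 TCP tilt 0.0047 force [ 0.9  5.3 -6.8] colour d [0.208 0.208] depth d [0.2091 0.2092] 425
now 0.208 0.0
tilts [0.0235, 0.027, 0.0263, 0.0253, 0.0226, 0.018, 0.0137, 0.0097, 0.0059, 0.0023]
-0.001 [0.208  0.2077 0.2056 0.2015 0.1962 0.1908] [0.    0.006 0.019 0.029 0.033 0.032]
0.002 [0.208  0.2075 0.2047 0.1994 0.1921 0.1838] [0.    0.009 0.025 0.039 0.048 0.052]
0.005 [0.208  0.2073 0.2038 0.1971 0.1878 0.1765] [0.    0.011 0.031 0.049 0.063 0.074]
[[0,-0.0013,-0.0098],0,1],[[0,-0.0016,-0.0115],0,1],[[0,-0.0015,-0.0112],0,1],[[0,-0.0015,-0.0107],0,1],[[0,-0.0013,-0.0093],0,1],[[0,-0.0009,-0.0071],0,1],[[0,-0.0007,-0.0050],0,1],[[0,-0.0004,-0.0030],0,1],[[0,-0.0001,-0.0012],0,1],[[0,0.0001,0.0006],0,1],
```

Held still for 3.7 s. Rolling on gently.

```bash
python3 -m pendant '[[[0,-0.0008,-0.006],0,1],[[0,-0.0015,-0.011],0,1],[[0,-0.0015,-0.0112],0,1],[[0,-0.0015,-0.0107],0,1],[[0,-0.0013,-0.0093],0,1],[[0,-0.0009,-0.0071],0,1],[[0,-0.0007,-0.005],0,1],[[0,-0.0004,-0.003],0,1],[[0,-0.0001,-0.0012],0,1],[[0,0.0001,0.0006],0,1]]' 30 | head -1
python3 dockstep.py .0035 .07 .002 3
```

```text
time: 14.98
t 15.1333 TCP tilt 0.0034 force [ 0.9  5.9 -6.9] colour d [0.1752 0.1741 0.1728] depth d [0.1807 0.1786 0.1762] 472
now 0.1714 0.0297
tilts [0.0091, 0.0044, -0.0, -0.0041, -0.008, -0.0117, -0.0152, -0.0186, -0.0218, -0.0251]
-0.001 [0.1714 0.1655 0.1578 0.149  0.1396 0.1301] [0.03  0.042 0.051 0.056 0.058 0.058]
0.002 [0.1714 0.1652 0.1567 0.1464 0.1348 0.1221] [0.03  0.045 0.057 0.067 0.074 0.08 ]
0.005 [0.1714 0.165  0.1556 0.1438 0.13   0.1141] [0.03  0.048 0.064 0.078 0.09  0.103]
[[0,-0.0004,-0.0027],0,1],[[0,-0.0001,-0.0004],0,1],[[0,0.0002,0.0017],0,1],[[0,0.0005,0.0037],0,1],[[0,0.0007,0.0056],0,1],[[0,0.0009,0.0075],0,1],[[0,0.0011,0.0092],0,1],[[0,0.0012,0.0108],0,1],[[0,0.0014,0.0124],0,1],[[0,0.0016,0.0140],0,1],
```

```bash
python3 -m pendant '[[[0,0,0],0,1],[[0,0.0002,0.0018],0,1],[[0,0.0004,0.0038],0,1],[[0,0.0006,0.0057],0,1],[[0,0.0008,0.0076],0,1],[[0,0.001,0.0094],0,1],[[0,0.0012,0.0111],0,1],[[0,0.0013,0.0127],0,1],[[0,0.0015,0.0143],0,1],[[0,0.0017,0.0158],0,1]]' 30 | head -1
python3 dockstep.py -.0288 .07 .003 3
```

```text
time: 15.97
t 16.1167 TCP tilt -0.0285 force [-0.5  6.  -5.3] colour d [0.1055 0.1007 0.0958] depth d [0.1065 0.1014 0.0966] 464
now 0.091 0.1098
tilts [-0.0488, -0.0638, -0.0653, -0.067, -0.069, -0.0712, -0.0735, -0.076, -0.0785, -0.0811]
0.0 [0.091  0.0724 0.0546 0.0376 0.0206 0.0029] [0.11  0.112 0.104 0.102 0.104 0.111]
0.003 [ 0.091   0.0721  0.0535  0.035   0.0158 -0.0051] [0.11  0.115 0.111 0.113 0.121 0.133]
0.006 [ 0.091   0.0718  0.0524  0.0324  0.011  -0.0131] [0.11  0.119 0.118 0.124 0.137 0.156]
[[0,0.0008,0.0098],0,1],[[0,0.0013,0.0172],0,1],[[0,0.0013,0.0180],0,1],[[0,0.0014,0.0188],0,1],[[0,0.0014,0.0198],0,1],[[0,0.0015,0.0209],0,1],[[0,0.0016,0.0220],0,1],[[0,0.0016,0.0232],0,1],[[0,0.0017,0.0245],0,1],[[0,0.0017,0.0258],0,1],
```

```bash
python3 -m pendant '[[[0,0.001,0.013],0,1],[[0,0.0015,0.0212],0,1],[[0,0.0015,0.022],0,1],[[0,0.0016,0.0228],0,1],[[0,0.0016,0.0238],0,1],[[0,0.0017,0.0249],0,1],[[0,0.0018,0.026],0,1],[[0,0.0018,0.0272],0,1],[[0,0.0019,0.0285],0,1],[[0,0.0019,0.0298],0,1]]' 30 | head -1
python3 dockstep.py -.0892 .08 .003 3
```

```text
time: 16.95
t 17.1 TCP tilt -0.0889 force [-0.9  5.7 -3.5] colour d [0.0527 0.0514 0.0503] depth d [0.022  0.0198 0.0168] 442
now 0.0145 0.0487
tilts [-0.0737, -0.0785, -0.083, -0.0873, -0.0913, -0.0952, -0.099, -0.1027, -0.1064, -0.1099]
0.0 [ 0.0145  0.0062 -0.0035 -0.0141 -0.025  -0.0359] [0.049 0.055 0.062 0.065 0.067 0.066]
0.003 [ 0.0145  0.0059 -0.0046 -0.0166 -0.0298 -0.0439] [0.049 0.058 0.069 0.076 0.083 0.088]
0.006 [ 0.0145  0.0057 -0.0057 -0.0192 -0.0346 -0.0519] [0.049 0.061 0.076 0.087 0.099 0.111]
[[0,-0.0003,-0.0076],0,1],[[0,-0.0002,-0.0053],0,1],[[0,-0.0001,-0.0031],0,1],[[0,-0.0000,-0.0009],0,1],[[0,0.0000,0.0010],0,1],[[0,0.0001,0.0030],0,1],[[0,0.0001,0.0048],0,1],[[0,0.0002,0.0067],0,1],[[0,0.0002,0.0085],0,1],[[0,0.0002,0.0102],0,1],
```

```bash
python3 -m pendant '[[[0,-0.0002,-0.004],0,1],[[0,-0.0002,-0.0055],0,1],[[0,-0.0002,-0.005],0,1],[[0,-0.0002,-0.0045],0,1],[[0,-0.0001,-0.004],0,1],[[0,-0.0001,-0.004],0,1],[[0,-0.0001,-0.004],0,1],[[0,-0.0001,-0.004],0,1],[[0,-0.0001,-0.004],0,1],[[0,-0.0001,-0.004],0,1]]' 30 | head -1
python3 dockstep.py -.081 .08 .003 3 | head -2
python3 -c "
from h import *
p,_=eyes.camera('top');q,_=eyes.camera('scene')
cv2.imwrite('pics/dock.png',np.hstack([cv2.resize(p[185:265,200:330,::-1],None,fx=3,fy=3),cv2.resize(q[170:250,350:430,::-1],None,fx=3,fy=3)]))"
```

```text
time: 17.93Traceback (most recent call last):
  File "dockstep.py", line 15, in <module>
    ds.append((t,float(np.interp(-y,-ycen(g,tc),g))));ms.append(spool(tc,p)[0])
                                                                ~~~~~^^^^^^
  File "plan.py", line 20, in spool
    y=(onplane('top',q,z)-HINGE)@YH; lo,hi=np.percentile(y,[1,99]); c=(lo+hi)/2
                                           ~~~~~~~~~~~~~^^^^^^^^^^
    return _quantile_unchecked(
        a, q, axis, out, overwrite_input, method, keepdims, weights)
    return _ureduce(a,
                    func=_quantile_ureduce_func,
    ...<5 lines>...
                    overwrite_input=overwrite_input,
                    method=method)
    r = func(a, **kwargs)
    result = _quantile(arr,
                       quantiles=q,
    ...<2 lines>...
                       out=out,
                       weights=wgt)
    slices_having_nans = np.isnan(arr[-1, ...])
                                  ~~~^^^^^^^^^
IndexError: index -1 is out of bounds for axis 0 with size 0
```

View pics/dock.png

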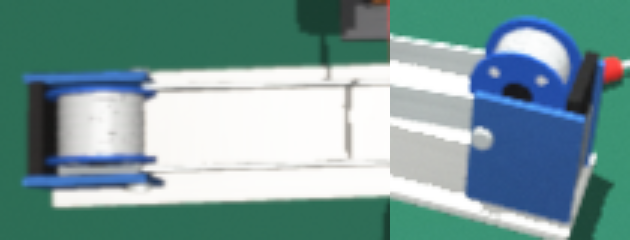

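The spool is in the dock against the rubber stop (top crop about (100,125)). I'm lowering the chute slowly.

```bash
python3 -m pendant '[[[0,0,0.001],0,1],[[0,0,0.003],0,1],[[0,0,0.005],0,1],[[0,0,0.007],0,1],[[0,0,0.009],0,1],[[0,0,0.011],0,1],[[0,0,0.013],0,1],[[0,0,0.0145],0,1],[[0,0,0.0157],0,1],[[0,0,0.0165],0,1]]' 30
sed -i 's/;ms.append(spool(tc,p)\[0\])/;ms.append(0)/' dockstep.py
python3 dockstep.py -.115 .08 .003 2 | head -1
```

```text
time: 18.92
position: [0.5072, -0.2244, 0.082]
orientation: [0.0, 1.0, 0.026, 0.0]
force: [-0.3, 5.2, -2.3]
opening: 0.0101
gripper_force: 29.8
t 19.0167 TCP tilt -0.1154 force [-0.5  5.4 -2.5] colour d [0 0] depth d [-0.0215 -0.0216] 383
```

```bash
python3 -m pendant '[[[0,0,0.0003],0,1],[[0,0,0.0006],0,1],[[0,0,0.0009],0,1],[[0,0,0.0012],0,1],[[0,0,0.0015],0,1],[[0,0,0.0018],0,1],[[0,0,0.0021],0,1],[[0,0,0.0024],0,1],[[0,0,0.0026],0,1],[[0,0,0.0026],0,1]]' 30
```

```text
time: 19.85
position: [0.5072, -0.2243, 0.0785]
orientation: [0.0, 1.0, 0.026, 0.0]
force: [-1.0, 2.9, -2.7]
opening: 0.0099
gripper_force: 29.8
```

```bash
python3 -m pendant '[[[0,0,0.0003],0,1],[[0,0,0.0006],0,1],[[0,0,0.0009],0,1],[[0,0,0.0012],0,1],[[0,0,0.0014],0,1],[[0,0,0.0016],0,1],[[0,0,0.0018],0,1],[[0,0,0.002],0,1],[[0,0,0.002],0,1],[[0,0,0.002],0,1]]' 30
python3 -c "
from h import *
p,_=eyes.camera('scene');b=pts(mask(p,(5,120,100),(20,255,255),(215,140,250,195)));print(b.min(0),b.max(0),len(b))"
```

```text
time: 20.68
position: [0.5073, -0.2244, 0.0779]
orientation: [0.0, 1.0, 0.026, 0.0]
force: [-2.6, 5.0, 11.3]
opening: 0.0098
gripper_force: 28.7
[215 150] [242 177] 70
```

```bash
python3 -m pendant '[[[0,-0.001,-0.0005],0,1],[[0,-0.002,-0.001],0,1],[[0,-0.002,-0.001],0,0.8],[[0,-0.002,-0.001],0,0.6],[[0,-0.002,-0.001],0,0.3],[[0,-0.002,-0.001],0,0],[[0,-0.002,-0.001],0,-0.3],[[0,-0.002,-0.001],0,-0.6],[[0,-0.002,-0.001],0,-0.8],[[0,-0.002,-0.001],0,-1]]' 30
```

```text
time: 21.57
position: [0.5072, -0.2221, 0.0775]
orientation: [0.0, 1.0, 0.026, 0.0]
force: [-0.5, -0.2, -0.9]
opening: 0.0546
gripper_force: 0.0
```

```bash
python3 -m pendant '[[[0,0,0],0,-1],[[0,0,0],0,-1],[[0,0,-0.003],0,-1],[[0,0,-0.01],0,-1],[[0,0,-0.022],0,-1],[[0,0,-0.04],0,-1],[[0,0,-0.06],0,-1],[[0,0,-0.08],0,-1],[[0,0,-0.1],0,-1],[[0,0,-0.115],0,-1]]' 30
python3 -m pendant '[[[0,0.005,-0.01],0,-1],[[0,0.02,-0.02],0,-1],[[0,0.04,-0.03],0,-1],[[0,0.06,-0.04],0,-1],[[0,0.08,-0.05],0,-1],[[0,0.095,-0.055],0,-1],[[0,0.1,-0.06],0,-1],[[0,0.1,-0.06],0,-1],[[0,0.1,-0.06],0,-1],[[0,0.1,-0.06],0,-1]]' 30
python3 dockstep.py -.12 .08 .003 2 | head -1
python3 -c "
from h import *
p,_=eyes.camera('top');q,_=eyes.camera('scene')
a=pts(mask(p,(5,120,100),(20,255,255),(425,195,455,250)));b=pts(mask(q,(5,120,100),(20,255,255),(215,150,250,195)))
c=[cv2.minAreaRect(x.astype(np.float32))[0] for x in(a,b)];print(c,tri(*c))
cv2.imwrite('pics/end.png',q[:,:,::-1])"
```

```text
time: 22.4
position: [0.5076, -0.2225, 0.1954]
orientation: [0.001, 1.0, 0.026, 0.001]
force: [-0.6, 0.5, 0.2]
opening: 0.0881
gripper_force: 0.0
time: 23.23
position: [0.5123, -0.3202, 0.2524]
orientation: [-0.001, 1.0, 0.027, -0.0]
force: [-0.4, -0.2, -0.5]
opening: 0.088
gripper_force: 0.0
t 23.3333 TCP tilt 0.13 force [ 0.5 -0.7  0.1] colour d [0 0] depth d [-0.0224 -0.0227] 373
[(436.8470458984375, 221.51174926757812), (230.00003051757812, 168.50001525878906)] (array([ 0.50663409, -0.22566672,  0.08986458]), np.float64(0.002650397330252383))
```

View pics/end.png

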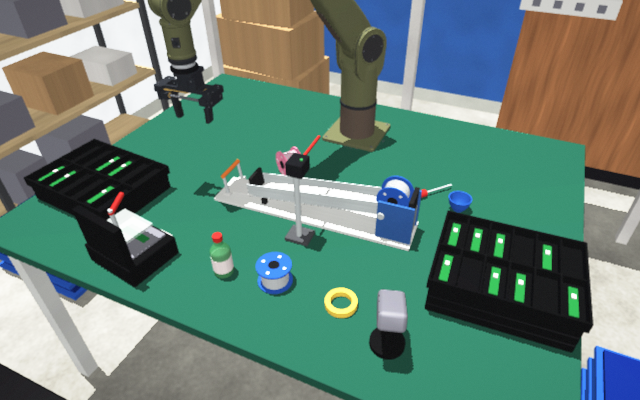

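The handle is back at its starting position, so the chute is on its rest. The spool sits in the dock at about (397,192), the gripper is clear, and the other objects look where they were.

```bash
python3 -c "
from station import job
print(job.close_job())"
```

```text
the job is handed in; nothing more can be done
None
```

The job is handed in at about 23 s: the spool stood still about 2 mm from the pointer for 3.7 s after one small overshoot was corrected, then rolled gently into the dock; the chute is back on its rest, the handle is released, and I saw no contact with the spool or the other items.

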